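# Run the paint samples under the drying lamp and brake at the mark

## Task

Take the deck only by its sprung wooden handle and run the heavy carriage of wet paint samples once under the drying lamp at a steady 130 mm/s (at least 80 and at most 180 mm/s all the while the deck's index is level with the lamp hood), then brake it so that it comes to rest, without swinging on its spring, with its index blade at the pointer mark. Never let it run into the end stop; keep it still at the mark for three seconds, then let go of the handle and leave it there. Touch neither the deck nor the jars and tubes.

Things in the scene. Friction and masses are not known exactly. Their poses are not given: they have to be found in the camera images.
- bench: fixed drying bench: grey base plate 770 mm long with two steel rails along its own y; yaw up to 0.12 rad. Origin on the table under the lamp's middle line; +y is the travel, towards the end stop. Lamp hood over its far side (x 40 to 160, y -60 to 60, z 126 to 157 mm), column at x 190 mm. All near the handle's path (x -100 mm) is lower than 85 mm
- carriage (a joint): travel of the carriage along bench +y, m; 0 at the rear rubber stop, 0.49 at the end stop (from 0.487 it counts as struck). Index at bench y = value - 0.23: level with the hood from 0.17 to 0.29. Starts at rest at 0.01 to 0.08. Drag only about 0.015 N plus 0.08 N s/m
- deck (a point): aluminium deck of the carriage, 200 x 220 x 20 mm, top at z 75 mm, with a wooden sample board (top z 81 mm); the carriage with deck weighs 2.5 kg nominal, truly 0.7 to 1.4 times that. Not to be touched. This point: centre of the slab's top, at bench x = 30 mm, on the index line
- handle (a joint): displacement of the sprung handle from its neutral place on the carriage, m, along bench +y, limits -0.05 to 0.05. Spring 16 N/m (positive displacement pulls the carriage towards +y), barely damped (0.05 N s/m and 0.006 N): with the handle held still the carriage swings with a period of about 2.5 s. Handle mass 0.12 kg
- grip (a point): grip point in the wooden handle, an upright square post 30 x 30 mm, z 75 to 137 mm, this point at z 115 mm, bench x = -100 mm, y = carriage - 0.23 + handle. It moves along bench y with the carriage and on its spring. With the TCP here the fingertips (19 mm lower) clear the deck. Pinch it from above across bench y
- index (a point): free tip of the dark index blade on the deck's far long edge, at bench x = 140 mm, z 72 mm, in the middle of the deck's length, in line with the row of five 30 mm paint samples across the board
- mark: fixed pointer mark: aluminium clamp 36 x 36 mm with an upright dark blade 8 mm wide, 80 mm high, by the far edge of the deck, turned with the bench. Origin on the table below the blade's front (bench x = 155 mm); the carriage is at the mark when the index has the same bench y. From there 45 to 70 mm of travel remain to the end stop
- lamp (a point): centre of the lamp hood's underside, bench (100, 0, 128) mm; the hood is 120 mm wide along the travel
- tube_a: paint tube lying on the table, 110 x 44 x 27 mm; bystander, to be left alone. Origin at the centre of its underside
- tube_b: second such paint tube; bystander, to be left alone. Origin at the centre of its underside
- brush_jar: glass jar, 72 mm across, 100 mm tall, with brushes up to 240 mm; bystander, to be left alone. Origin at the centre of its underside
- medium_jar: capped jar, 60 mm across, 80 mm tall; bystander, to be left alone. Origin at the centre of its underside

How it is judged:
By the outcome, as a careful person would: the job done as asked, in the order asked, and still so for the second after the job is handed in, with the robot touching nothing.
It also fails if it takes over 46 s, if anything falls off the work surface, if the arm or the gripper's body presses on something with over 40 N, if the wrist force passes 120 N, or if a joint passes its speed limit or range.

## Robot

A 6-joint arm with a two-finger parallel gripper is mounted at the origin on the work surface. World frame = base frame: x ahead of the robot, y to its left, z up, the work surface at z = 0. Lengths are in mm, angles in degrees, forces in N, time in s.
With the tool pointing down it reaches from about 300 to 850 mm from the base axis. Payload 4.2 kg.
Tool frame: the origin (TCP) lies between the finger pads, 19 mm behind the fingertips; this is the grasp point; z points along the fingers, y is the line along which they close (so a half turn about z gives the same grasp; the last joint's range is limited). The gripper opens to 91 mm and grips with 3 to 60 N. Pads are 32 mm wide; open, the fingers measure 118 mm over their backs; the gripper's body (76 mm by 178 mm) begins 60 mm behind the grasp point.
Start: joints at [74.141, 18.312, 89.639, -0, 72.044, -1.146], TCP at [146.043, 556.159, 232.776] pointing down, gripper open.
Joint ranges: [-177.97, 177.97], [-48.28, 115.42], [12.27, 149.76], [-77.06, 257.06], [2.81, 150.46], [-146.56, 146.56]. Speed limits (degrees/s): [147.25, 147.25, 180, 180, 180, 180].

## Interface

Orientations are given as [roll, pitch, yaw] about the fixed x, y, z axes, in that order (R = Rz(yaw) Ry(pitch) Rx(roll)).
In Python, from workcell import env gives the robot as it stands.
- The arm moves only by the tool send_rows, never from a script. Its argument "steps" is a list that holds one entry, the list of rows, each a list of 5 numbers: the shift along the tool's x, y, z scaled (see below), then the turn about the tool's z scaled (see below), then the opening, from 0 (shut) to 1 (fully open). In form: [[[dx, dy, dz, yaw, fingers], ...]]. A call has 1 to 5 rows; each row shifts and turns the commanded pose from where the row before left it, along the tool's axes as they then stand; what a row does not reach is not made up. The controller multiplies each number of a shift by 0.04 m and each number of a turn by 0.12 rad. A row lasts 1/12 s, in which the tool goes at most 41.7 mm and 7.16 degrees, less where a joint would pass 70% of its speed; a pose out of reach is approached as far as the arm can. A call with a number of a shift or a turn outside -1 to 1 is refused whole. A call with a gripper value outside its range is refused whole. The fingers move at their own pace and stop on an object; "squeeze" is the grip in N (left out, the last holds). Time passes only in rows, so rows that do not move let the fingers close. It gives the time, the measured TCP pose, the force, the opening and the grip force at its end, in the units of the state.
- env.state(): the state, without advancing time (a new reading comes with each control period).
- env.grab_frame(name): name is "side" or "top"; returns a dict with "pixels" (420x560x3 uint8, red, green, blue), "depth" (420x560 float32, mm along the optical axis (not along the pixel's ray), 0 where there is no reading), "intrinsics" (3x3 intrinsics, pixels), "cam_to_world" (4x4, takes a point from camera to world coordinates). Camera axes: x right, y down, z forward; pixel columns grow to the right and rows downward; lengths in mm; the calibration is good to about 2 mm. A picture is of the moment at which its call begins.
- env.job_done(): hands the job in; it is judged then, once.
The state is a dict: "time_s": time; "qpos": joint angles; "qvel": joint speeds; "effort": joint torques, N m; "ee_pos": TCP position; "ee_rot": TCP orientation; "force": force on the tool from outside, world axes, zero at the start; "torque": the same for the moment, N m; "gripper_width": finger opening in mm; "gripper_force": force on a finger pad.
Only numpy, scipy, OpenCV 4.12 (cv2) and the standard library are available. Lean on these libraries where they do the work, as an engineer would, in place of code of your own. Each camera call takes 0.05 s, during which the arm holds its last target. There are 200 camera calls.

## Working session

There is one attempt and no reset: what is moved stays moved. The work goes in short steps, Python scripts to look and compute and a tool call to move; the robot and the scene stay as the last step left them, time stands still between calls to the robot, and variables do not carry over. Pictures are saved under pics/ and viewed, at most 10 in all, crops included, and the job is handed in when it is done.

Besides the shell and the picture viewer there is one more tool, called by a JSON object that holds its "op" and its "data". send_rows: Moves the arm, as the interface text tells. Shifts and turns lie within -1 to 1; 1 stands for 0.04 m of shift or 0.12 rad of turn. Its arguments: {"type":"object","properties":{"steps":{"type":"array"},"squeeze":{"type":"number"}},"required":["steps"]}

```bash
mkdir -p pics; cat > h.py <<'E'
import numpy as np, cv2
from workcell import env
def grab(n,tag):
    f=env.grab_frame(n); cv2.imwrite(f'pics/{tag}.png',f['pixels'][:,:,::-1]); np.savez(f'pics/{tag}.npz',**f); return f
def pt(f,u,v,d=None):
    K=f['intrinsics'];T=f['cam_to_world']
    d=f['depth'][int(v),int(u)] if d is None else d
    return (T@np.append(d*np.linalg.inv(K)@[u,v,1],1))[:3]
def cloud(f):
    d=f['depth'];v,u=np.mgrid[:d.shape[0],:d.shape[1]]
    r=np.linalg.inv(f['intrinsics'])@np.stack([u.ravel(),v.ravel(),np.ones(u.size)])*d.ravel()
    T=f['cam_to_world'];return (T[:3,:3]@r+T[:3,3:]).T.reshape(*d.shape,3)
def ray(f,u,v,z):
    T=f['cam_to_world'];r=T[:3,:3]@np.linalg.inv(f['intrinsics'])@[u,v,1];o=T[:3,3];return o+r*(z-o[2])/r[2]
E
python3 - <<'E'
from h import *
for n in('side','top'):
    f=grab(n,n+'1');print(n,f['cam_to_world'].round(3).tolist(),f['intrinsics'].tolist())
print(env.state())
E
```

```text
side [[-0.952, -0.224, 0.21, 282.579], [-0.307, 0.686, -0.66, 925.616], [0.004, -0.692, -0.722, 1123.062], [0.0, 0.0, 0.0, 1.0]] [[398.16475295336005, 0.0, 275.29184232763623], [0.0, 398.16475295336005, 208.56412926872113], [0.0, 0.0, 1.0]]
top [[-0.016, -0.993, 0.114, 342.985], [-1.0, 0.017, 0.005, 8.553], [-0.007, -0.114, -0.993, 1798.43], [0.0, 0.0, 0.0, 1.0]] [[503.3397379043716, 0.0, 282.0514478046239], [0.0, 503.3397379043716, 216.89005749127583], [0.0, 0.0, 1.0]]
{'time_s': 0.1, 'qpos': array([ 7.41407636e+01,  1.83468501e+01,  8.96990997e+01,  1.56045391e-03,
        7.20434853e+01, -1.14694797e+00]), 'qvel': array([ 0.06634376, -0.13475803, -0.2570693 , -0.00618973, -0.01456782,
        0.02700583]), 'effort': array([ 1.14194700e-03, -4.13334060e+01, -2.32509470e+01,  7.29176542e-02,
        4.21536213e-02, -3.65254391e-05]), 'ee_pos': array([145.91702701, 555.74456862, 232.01777982]), 'ee_rot': array([-1.79910612e+02, -3.27359015e-03,  1.65287227e+02]), 'force': array([ 0.09867429,  0.07551107, -0.03019821]), 'torque': array([0.04964691, 0.01318342, 0.01777444]), 'gripper_force': 0.0, 'gripper_width': 91.2862928994559}
```

View pics/side1.png

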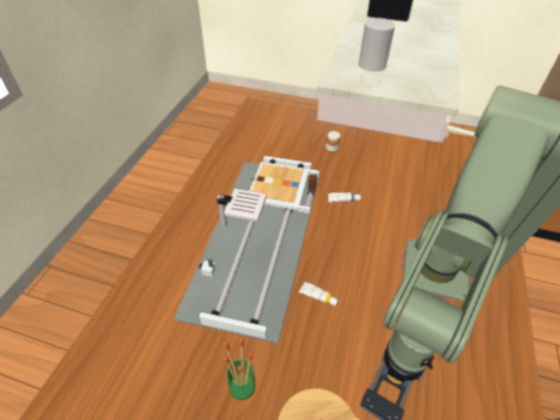

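View pics/top1.png

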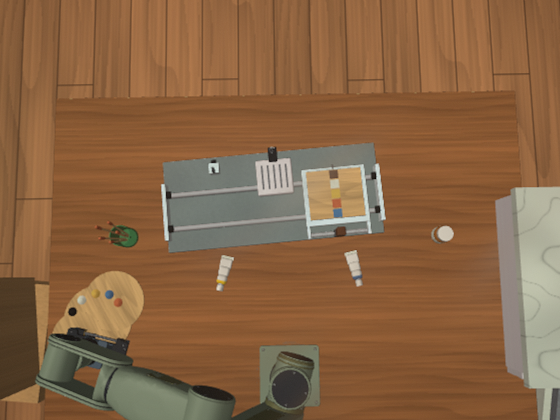

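The side view shows the bench with the handle at about (313,182), the hood at (245,203) and the mark at (207,268). The top view shows the handle at (340,232), the hood at (274,177), the mark at (213,168) and the end stop at (165,212), with travel to the left (world +y).

```bash
python3 - <<'E'
from h import *
for n in('top','side'):
    f=dict(np.load(f'pics/{n}1.npz'));C=cloud(f);p=f['pixels'].astype(int)
    hsv=cv2.cvtColor(f['pixels'],cv2.COLOR_RGB2HSV)
    # plate
    box=(C[...,0]>280)&(C[...,0]<800)&(abs(C[...,1])<480)
    m=(box&(hsv[...,1]<60)&(C[...,2]<40)&(C[...,2]>-15)&(hsv[...,2]>50)).astype(np.uint8)
    m=cv2.morphologyEx(m,cv2.MORPH_OPEN,np.ones((3,3)))
    c=max(cv2.findContours(m,0,1)[0],key=cv2.contourArea)
    ptz=np.median(C[m>0][:,2])
    P=np.array([ray(f,*q[0],ptz)[:2] for q in c],np.float32)
    print(n,'plate z',ptz,cv2.minAreaRect(P))
    # things by height
    for nm,lo,hi in(('handle',100,150),):
        mm=box&(C[...,2]>lo)&(C[...,2]<hi)
        k,l,s,ce=cv2.connectedComponentsWithStats(mm.astype(np.uint8))
        for i in range(1,k):
            if s[i,4]>8: q=C[l==i];print('  h>100',s[i].tolist(),q.mean(0).round(1),q.min(0).round(1),q.max(0).round(1),p[l==i].mean(0).round())
f=dict(np.load('pics/top1.npz'));g=dict(np.load('pics/side1.npz'))
def crop(f,u0,v0,u1,v1,s):
    return cv2.resize(f['pixels'][v0:v1,u0:u1,::-1],None,fx=s,fy=s,interpolation=cv2.INTER_CUBIC)
cv2.imwrite('pics/c1.png',crop(f,290,150,390,245,6))
a=crop(f,195,145,245,195,8);b=crop(g,185,245,235,295,8)
cv2.imwrite('pics/c2.png',np.hstack([a,b]))
cv2.imwrite('pics/c3.png',crop(g,230,150,330,225,8))
E
```

```text
top plate z 13.150431154382659 ((611.4025268554688, 187.18707275390625), (328.8154296875, 496.6565246582031), 4.480597019195557)
  h>100 [280, 158, 5, 9, 14] [717.9  13.1 147.3] [703.4   7.7 143.2] [731.1  21.1 149.2] [189. 181. 174.]
  h>100 [269, 161, 8, 11, 19] [703.5  48.4 147.4] [688.   34.6 141.3] [721.7  58.3 149.9] [181. 174. 167.]
  h>100 [256, 162, 3, 9, 13] [704.4  99.6 146.9] [692.   94.9 142.5] [718.4 102.  149.9] [198. 191. 183.]
  h>100 [258, 162, 6, 6, 11] [711.3  83.7 147.1] [701.4  78.1 144.1] [719.6  95.  149.5] [194. 186. 179.]
  h>100 [289, 165, 4, 7, 11] [696.5 -14.3 147.5] [687.7 -18.4 140.7] [707.2  -8.4 149.9] [152. 146. 139.]
  h>100 [261, 168, 7, 4, 10] [694.2  74.7 148.1] [687.9  65.  145.2] [698.2  84.9 149.8] [177. 170. 164.]
  h>100 [271, 178, 5, 4, 9] [658.3  44.4 148. ] [653.3  38.8 144.8] [663.2  52.2 149.8] [165. 160. 154.]
  h>100 [258, 183, 12, 7, 18] [637.3  76.1 147.7] [627.6  59.1 144. ] [646.6  95.8 150. ] [183. 177. 170.]
  h>100 [277, 182, 4, 10, 16] [634.5  27.1 146.7] [619.4  22.3 143.7] [649.5  32.6 149.3] [199. 190. 183.]
  h>100 [259, 1
[... 182 characters left out ...]
[142. 133. 127.]
  h>100 [286, 190, 9, 4, 13] [615.6  -9.9 143.6] [612.3 -23.9 138. ] [622.3   3.  147.8] [138. 130. 123.]
  h>100 [336, 226, 11, 10, 93] [ 485.5 -177.5  133.7] [ 470.5 -194.1  101.2] [ 500.9 -163.3  147.1] [88. 63. 47.]
side plate z 12.413635501112822 ((615.1649169921875, 169.0428466796875), (325.8594665527344, 540.057861328125), 4.458497524261475)
  h>100 [308, 174, 9, 13, 96] [ 486.8 -170.5  126. ] [ 472.4 -192.3  103.7] [ 504.  -159.8  141.8] [104.  72.  53.]
  h>100 [225, 195, 42, 27, 172] [651.5  83.9 142. ] [607.2 -18.5 130.1] [722.6 105.2 150. ] [198. 188. 183.]
  h>100 [217, 201, 12, 10, 67] [752.3  57.9 127.8] [721.2  42.8 100.7] [770.7  86.1 149.8] [115. 108. 104.]
```

View pics/c1.png

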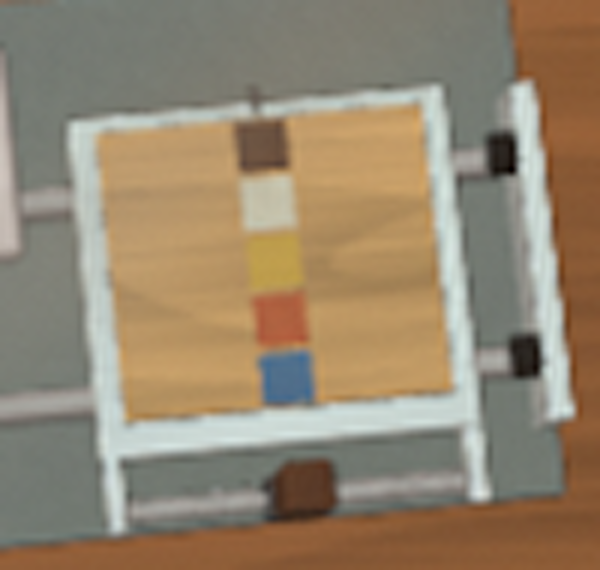

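View pics/c2.png

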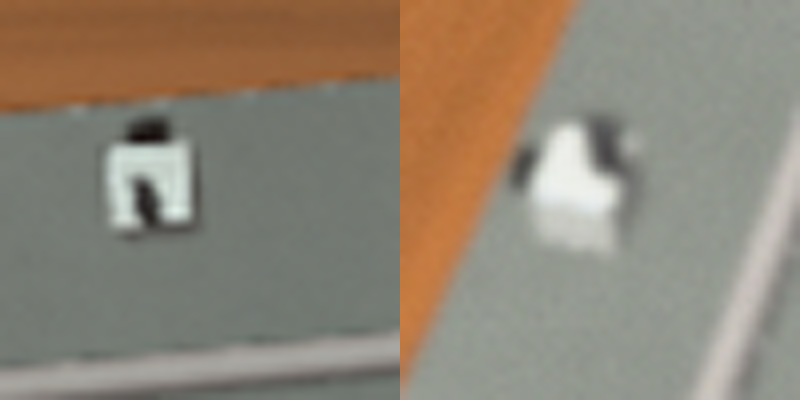

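View pics/c3.png

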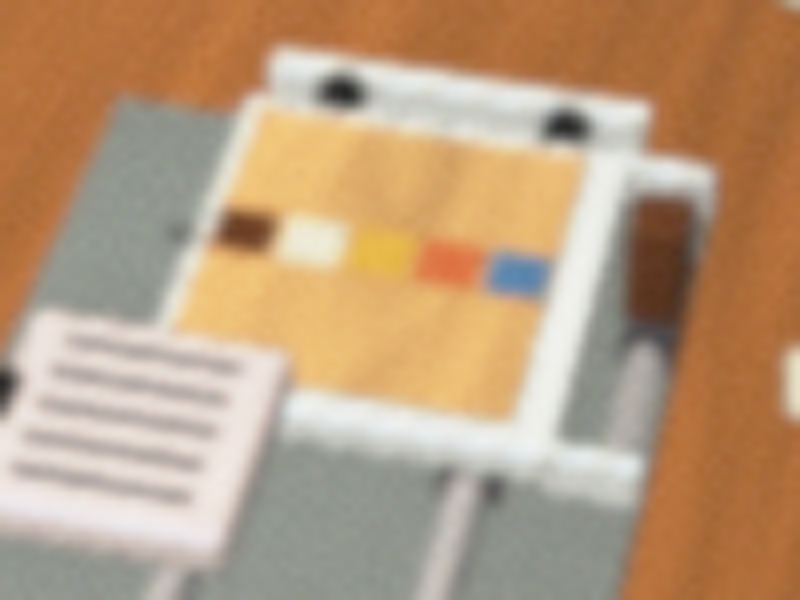

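The crops show the sample row running from the brown sample at about (333,174) to the blue one at (337,212) in the top view, with the index tip near (332,166). The mark's dark blade strip runs about (212–213,167) to (213.5,173) on its white clamp, and the handle top is at (340,231).

```bash
cat >> h.py <<'E'
def samples(f,box):
    # centroids (px) of the coloured samples blue, red
    u0,v0,u1,v1=box;h=cv2.cvtColor(f['pixels'],cv2.COLOR_RGB2HSV)[v0:v1,u0:u1].astype(int);out=[]
    for lo,hi,s in((100,120,90),(3,9,130)):
        m=((h[...,0]>=lo)&(h[...,0]<=hi)&(h[...,1]>s)&(h[...,2]>100)).astype(np.uint8)
        k,l,st,c=cv2.connectedComponentsWithStats(m)
        if k<2: out.append(None);continue
        i=1+np.argmax(st[1:,4]);out.append((c[i][0]+u0,c[i][1]+v0,st[i,4]))
    return out
E
python3 - <<'E'
from h import *
for n,bx in(('top',(300,155,375,225)),('side',(245,160,308,210))):
    f=dict(np.load(f'pics/{n}1.npz'))
    for s in samples(f,bx):
        if s: print(n,'sample',np.round(s,2),ray(f,s[0],s[1],81).round(1))
    # plate long edges: plate mask boundary
    hsv=cv2.cvtColor(f['pixels'],cv2.COLOR_RGB2HSV)
    wood=((hsv[...,1]>110)).astype(np.uint8)
    if n=='top':
        far=[];near=[]
        for u in range(170,372):
            col=hsv[:,u,1]
            a=[v for v in range(120,260)]
            v=next(v for v in range(135,200) if hsv[v,u,1]<80 and hsv[v+1,u,1]<80); far.append(ray(f,u,v-.5,12.5)[:2])
            v=next(v for v in range(262,200,-1) if hsv[v,u,1]<80 and hsv[v-1,u,1]<80)
            if u<205 or 245<u<335:near.append(ray(f,u,v+.5,12.5)[:2])
        for e in(far,near):
            e=np.array(e); vx,vy,x,y=cv2.fitLine(e.astype(np.float32),cv2.DIST_HUBER,0,.01,.01).ravel();print('edge angle',np.degrees(np.arctan2(-vx*np.sign(vy),abs(vy))),x-vx/vy*y)
# handle top centroid
f=dict(np.load('pics/top1.npz'));g=dict(np.load('pics/side1.npz'))
for f,b in((f,(330,222,350,240)),(g,(304,170,322,195))):
    h=cv2.cvtColor(f['pixels'],cv2.COLOR_RGB2HSV)[b[1]:b[3],b[0]:b[2]];m=(h[...,1]>90)&(h[...,2]<130)&(h[...,0]<14)
    v,u=np.nonzero(m);print('handle mask',m.sum(),u.min()+b[0],u.max()+b[0],v.min()+b[1],v.max()+b[1])
    print('ray',ray(f,u.mean()+b[0],v.mean()+b[1],137).round(1),ray(f,u.mean()+b[0],v.mean()+b[1],115).round(1))
f=dict(np.load('pics/top1.npz'))
print('mark base',ray(f,213.1,172.6,30),'top',ray(f,212.3,167.5,80));print('index',ray(f,290+255/6-.4,150+90/6-.4,72))
# hood rect
C=cloud(f);h=cv2.cvtColor(f['pixels'],cv2.COLOR_RGB2HSV)
m=np.zeros(h.shape[:2],np.uint8);m[150:202,245:300]=1;p=f['pixels'].astype(int);m&=((p[...,0]-p[...,1]>6)&(p[...,0]>150)&(h[...,1]<40)).astype(np.uint8)
m=cv2.morphologyEx(m,cv2.MORPH_CLOSE,np.ones((5,5)));c=max(cv2.findContours(m,0,1)[0],key=cv2.contourArea)
print('hood',cv2.minAreaRect(np.array([ray(f,*q[0],157)[:2] for q in c],np.float32)))
E
```

```text
top sample [337.27 212.71  52.  ] [ 551.6 -172.2   81. ]
top sample [336.16 203.1   51.  ] [ 585.  -169.3   81. ]
edge angle 4.47718 791.592
edge angle 4.532524 460.87155
side sample [294.31 184.    13.  ] [ 555.6 -174.6   81. ]
side sample [285.88 182.62   8.  ] [ 588.8 -172.    81. ]
handle mask 99 330 349 227 238
ray [ 479.7 -174.1  137. ] [ 481.5 -176.5  115. ]
handle mask 109 309 316 175 194
ray [ 480.6 -142.7  137. ] [ 485.  -166.6  115. ]
mark base [709.81123004 261.96308068  30.        ] top [717.53447695 257.57517353  80.        ]
index [ 722.18464682 -159.94608298   72.        ]
hood ((667.8738403320312, 41.976600646972656), (116.53591918945312, 115.30443572998047), 4.5146050453186035)
```

{"op": "send_rows", "data": {"steps": [[[0,0,0,-1,1],[0,0,0,-1,1],[0,0,0,-0.79,1]]]}}

```text
time_s: 0.35
ee_pos: [146.0, 555.9, 232.2]
ee_rot: [-179.9, -0.0, -175.2]
force: [0.5, -0.4, 0.4]
gripper_width: 91.0
gripper_force: 0.0
```

{"op": "send_rows", "data": {"steps": [[[-0.2,-0.5,0,0,1],[-0.35,-0.93,0,0,1],[-0.35,-0.93,0,0,1],[-0.35,-0.93,0,0,1],[-0.35,-0.93,0,0,1]]]}}

```text
time_s: 0.77
ee_pos: [223.2, 391.0, 232.2]
ee_rot: [-179.9, -0.0, -175.5]
force: [0.5, -0.5, 0.0]
gripper_width: 91.4
gripper_force: 0.0
```

{"op": "send_rows", "data": {"steps": [[[-0.35,-0.93,0,0,1],[-0.35,-0.93,0,0,1],[-0.35,-0.93,0,0,1],[-0.35,-0.93,0,0,1],[-0.35,-0.93,0,0,1]]]}}

```text
time_s: 1.18
ee_pos: [307.3, 211.0, 232.6]
ee_rot: [-180.0, 0.0, -175.5]
force: [2.0, -0.1, 0.4]
gripper_width: 91.2
gripper_force: 0.0
```

{"op": "send_rows", "data": {"steps": [[[-0.35,-0.93,0,0,1],[-0.35,-0.93,0,0,1],[-0.35,-0.93,0,0,1],[-0.35,-0.93,0,0,1],[-0.35,-0.93,0,0,1]]]}}

```text
time_s: 1.6
ee_pos: [391.6, 30.9, 232.7]
ee_rot: [180.0, 0.0, -175.5]
force: [0.4, 0.5, 0.1]
gripper_width: 91.3
gripper_force: 0.0
```

{"op": "send_rows", "data": {"steps": [[[-0.35,-0.93,0,0,1],[-0.3,-0.8,0,0,1],[-0.2,-0.5,0,0,1],[0,0,0,0,1],[0,0,0,0,1]]]}}

```text
time_s: 2.02
ee_pos: [432.2, -54.0, 232.2]
ee_rot: [180.0, -0.1, -175.7]
force: [-0.6, -0.2, 0.1]
gripper_width: 91.3
gripper_force: 0.0
```

{"op": "send_rows", "data": {"steps": [[[-0.3,-0.8,0,0,1],[-0.3,-0.9,0,0,1],[-0.3,-0.9,0,0,1],[-0.2,-0.58,0.2,0,1],[0,0,0.6,0,1]]]}}

```text
time_s: 2.43
ee_pos: [490.1, -180.0, 203.1]
ee_rot: [-179.7, 0.5, -175.6]
force: [1.0, 0.3, -0.0]
gripper_width: 91.1
gripper_force: 0.0
```

```bash
python3 - <<'E'
from h import *
f=grab('top','top2');grab('side','side2');print(env.state()['ee_pos'])
g=f
cv2.imwrite('pics/c4.png',np.hstack([cv2.resize(dict(np.load(f'pics/{n}2.npz'))['pixels'][b[1]:b[1]+80,b[0]:b[0]+100,::-1],None,fx=4,fy=4,interpolation=2) for n,b in(('top',(290,175)),('side',(265,140)))]))
E
```

```text
[ 483.88308792 -175.23454355  197.52759271]
```

View pics/c4.png

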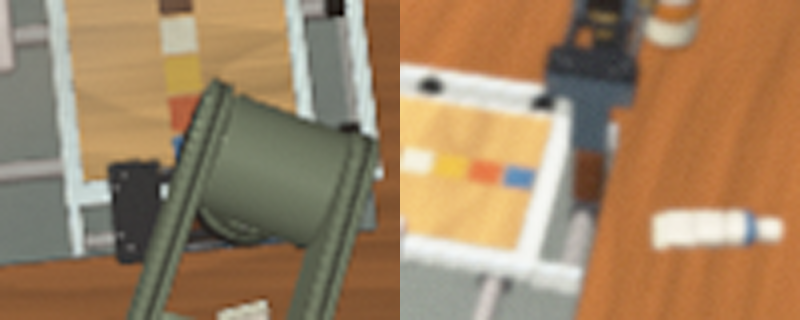

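The view shows the open gripper above the brown handle (about (588,175) in the right half), lined up. The side camera still sees the samples.

{"op": "send_rows", "data": {"steps": [[[-0.05,-0.06,0.5,0,1],[0,0,0.6,0,1],[0,0,0.6,0,1],[0,0,0.36,0,1],[0,0,0,0,1]]]}}

```text
time_s: 2.95
ee_pos: [486.0, -176.4, 116.3]
ee_rot: [179.8, -0.3, -175.4]
force: [0.7, 0.6, 0.3]
gripper_width: 91.2
gripper_force: 0.0
```

{"op": "send_rows", "data": {"steps": [[[0,0,0,0,0.6],[0,0,0,0,0.5],[0,0,0,0,0.42],[0,0,0,0,0.36],[0,0,0,0,0.36]]], "squeeze": 15}}

```text
time_s: 3.37
ee_pos: [488.8, -179.0, 119.3]
ee_rot: [-180.0, 0.1, -175.5]
force: [-0.7, -0.7, 0.0]
gripper_width: 60.9
gripper_force: 0.0
```

{"op": "send_rows", "data": {"steps": [[[0,0,0,0,0.3],[0,0,0,0,0.2],[0,0,0,0,0.1],[0,0,0,0,0],[0,0,0,0,0]]], "squeeze": 20}}

```text
time_s: 3.78
ee_pos: [488.3, -179.1, 118.3]
ee_rot: [180.0, -0.0, -175.5]
force: [-0.8, 0.7, 0.1]
gripper_width: 30.1
gripper_force: 20.0
```

```bash
cat >> h.py <<'E'
th=np.radians(4.5);BX=np.array([np.cos(th),np.sin(th)]);BY=np.array([-np.sin(th),np.cos(th)]);O=np.array([568.2,34.1])
def tob(p): d=np.asarray(p)[:2]-O;return np.array([d@BX,d@BY])
def carr(f,y0=None):
    # carriage from the side view: samples blue and red near the expected place, returns list of carriage mm
    C=f['cam_to_world'];K=f['intrinsics'];R=[]
    h=cv2.cvtColor(f['pixels'],cv2.COLOR_RGB2HSV).astype(int)
    out=[]
    for lo,hi,s,bx in((100,120,90,-37),(2,9,130,-3.5)):
        m=((h[...,0]>=lo)&(h[...,0]<=hi)&(h[...,1]>s)&(h[...,2]>90)).astype(np.uint8)
        k,l,st,c=cv2.connectedComponentsWithStats(m)
        best=None
        for i in range(1,k):
            if st[i,4]<6: continue
            b=tob(ray(f,*c[i],81))
            if abs(b[0]-bx)<14 and -240<b[1]<270 and (best is None or st[i,4]>best[1]): best=(b[1]+230,st[i,4])
        out.append(None if best is None else (round(best[0],1),int(best[1])))
    return out
E
python3 - <<'E'
from h import *
for n in('side1','top1','side2','top2'): print(n,carr(dict(np.load(f'pics/{n}.npz'))))
for n in('side','top'):
  f=grab(n,n+'3');print(carr(f))
s=env.state();print(s['time_s'],s['ee_pos'],s['ee_rot'],tob(s['ee_pos']),s['force'],s['gripper_width'],s['gripper_force'])
E
```

```text
side1 [(np.float64(23.0), 13), (np.float64(23.0), 8)]
top1 [(np.float64(25.7), 52), (np.float64(25.9), 51)]
side2 [(np.float64(23.0), 13), None]
top2 [None, (np.float64(28.7), 39)]
[(np.float64(23.0), 13), None]
[None, (np.float64(30.7), 29)]
3.8833 [ 488.35879637 -179.04429332  118.30698127] [ 1.79998733e+02 -5.50666640e-03 -1.75520134e+02] [ -96.31818836 -206.22297195] [-0.81223584 -0.05808798  0.96242925] 30.071685469548083 20.000021159648895
```

{"op": "send_rows", "data": {"steps": [[[0,0.5,0,0,0]]]}}

```text
time_s: 3.97
ee_pos: [486.9, -160.9, 118.3]
ee_rot: [-179.9, -0.0, -175.6]
force: [0.1, 0.2, 1.6]
gripper_width: 29.9
gripper_force: 20.0
```

```bash
cat >> h.py <<'E'
def csoft(f,g):
    # soft-weighted centroid of the blue sample within 22 mm of guess g (carriage, mm), side view
    p=f['pixels'].astype(float);w=np.clip(p[...,2]-p[...,0]-15,0,60)
    for _ in range(3):
        q=O+BX*-35+BY*(g-230);X=np.linalg.inv(f['cam_to_world'])@[q[0],q[1],81,1];X=X[:3]/X[2];u,v,_1=f['intrinsics']@X
        r=8;a,b=int(round(v))-r,int(round(u))-r;W=w[a:a+2*r+1,b:b+2*r+1];y,x=np.mgrid[a:a+2*r+1,b:b+2*r+1]
        if W.sum()<80:return np.nan
        g=tob(ray(f,(W*x).sum()/W.sum(),(W*y).sum()/W.sum(),81))[1]+230
    return g
def track(n,g,out=None):
    R=[]
    for i in range(n):
        t=env.state()['time_s'];f=env.grab_frame('side');x=csoft(f,g)
        if np.isfinite(x): g=x
        e=env.state();R.append((t,x,tob(e['ee_pos'])[1]+230))
    np.savez('pics/last.npz',**f)
    R=np.array(R)
    if out: np.save(out,R)
    return R
E
python3 - <<'E'
from h import *
for n in('side1','side2','side3'): print(csoft(dict(np.load(f'pics/{n}.npz')),25))
R=track(44,25,'id.npy');print(R.round(2).tolist())
from scipy.optimize import curve_fit
m=np.isfinite(R[:,1])
fn=lambda t,c,a,w,p:c+a*np.cos(w*(t-3.93)+p)
P,cv=curve_fit(fn,R[m,0],R[m,1],[44,-20,2.5,0]);print(P,np.sqrt(np.diag(cv)),2*np.pi/P[2])
E
```

```text
22.444932148862137
22.433396526697862
20.804583622762294
[[3.97, 21.46, 46.13], [4.02, 21.94, 44.94], [4.07, 22.59, 44.28], [4.12, 23.93, 43.9], [4.17, 24.98, 43.63], [4.22, 27.07, 43.5], [4.27, 28.9, 43.41], [4.32, 31.97, 43.42], [4.37, 34.44, 43.42], [4.42, 36.69, 43.49], [4.47, 39.06, 43.54], [4.52, 41.94, 43.61], [4.57, 44.65, 43.66], [4.62, 46.51, 43.72], [4.67, 49.21, 43.79], [4.72, 52.19, 43.79], [4.77, 54.38, 43.83], [4.82, 55.8, 43.84], [4.87, 57.35, 43.86], [4.92, 58.68, 43.9], [4.97, 59.66, 43.88], [5.02, 59.98, 43.88], [5.07, 59.97, 43.86], [5.12, 59.83, 43.87], [5.17, 59.49, 43.86], [5.22, 58.39, 43.85], [5.27, 57.13, 43.86], [5.32, 55.77, 43.85], [5.37, 54.55, 43.84], [5.42, 52.61, 43.84], [5.47, 50.65, 43.82], [5.52, 48.61, 43.81], [5.57, 46.45, 43.82], [5.62, 43.44, 43.8], [5.67, 41.51, 43.8], [5.72, 39.88, 43.81], [5.77, 37.55, 43.81], [5.82, 35.56, 43.8], [5.87, 34.26, 43.79], [5.92, 32.45, 43.81], [5.97, 31.04, 43.83], [6.02, 29.56, 43.81], [6.07, 28.74, 43.8], [6.12, 27.91, 43.8]]
[ 41.05676107 -18.64927016   2.61993938   0.0716908 ] [0.56713162 0.44934649 0.06738561 0.08088658] 2.398217822548434
```

```bash
cat > dyn.py <<'E'
import numpy as np
DT=1/240
def sim(t,h,x0,v0,M,fc,cv,k=16.):
    # mm; h sampled on t; relative damping .05 lumped
    x,v=x0,v0;X=[];V=[];hd=np.gradient(h,t)
    for i in range(len(t)):
        X.append(x);V.append(v)
        F=k*(h[i]-x)*1e-3+.05*(hd[i]-v)*1e-3
        if abs(v)<.3 and abs(F)<fc: v=0;continue
        a=(F-fc*np.tanh(v/1.)-cv*v*1e-3)/M*1e3
        dt=t[1]-t[0];v+=a*dt;x+=v*dt
    return np.array(X),np.array(V)
E
python3 - <<'E'
from dyn import *
from scipy.optimize import least_squares
R=np.load('id.npy');t=np.arange(3.8833,6.2,1/240)
tt=np.r_[3.8,3.8833,3.9667,R[:,0]+.05];hh=np.r_[23.8,23.8,41.9,R[:,2]];o=np.argsort(tt);h=np.interp(t,tt[o],hh[o])
def res(p,full=0):
    M,x0,off,fc,cv=p
    X,V=sim(t,h,x0,0,M,fc,cv)
    if full:return X,V
    return np.r_[np.interp(R[:,0],t,X)+off-R[:,1],(fc-.02)/.01,(cv-.1)/.05,(x0-23.8)/2]
r=least_squares(res,[2.3,23.8,-2.,.02,.1],x_scale=[1,1,1,.01,.1],diff_step=1e-3);print(r.x,np.sqrt(2*r.cost/44));J=np.linalg.inv(r.jac.T@r.jac);print(np.sqrt(np.diag(J)))
print(r.fun[:44:3].round(1));X,V=res(r.x,1);print(X[-1],V[-1],t[-1])
E
```

```text
[ 2.10739863e+00  2.25891299e+01 -1.66019912e+00  1.98613720e-02
  9.72895262e-02] 0.3077252228403445
[0.02328457 0.39286968 0.17661589 0.00342214 0.04908086]
[-0.3 -0.2  0.5  0.1  0.1 -0.2 -0.1 -0.2 -0.3  0.2  0.   0.8  0.1 -0.3
 -0.1]
29.23183065140399 -0.3348735361541907 6.199966666666782
```

```bash
python3 - <<'E'
from h import *
f=dict(np.load('pics/top1.npz'));g=dict(np.load('pics/side1.npz'))
for f,b in((f,(207,158,221,176)),(g,(198,257,218,280))):
    G=f['pixels'][b[1]:b[3],b[0]:b[2]].max(2);print(b);print('\n'.join(' '.join('%3d'%x for x in r) for r in G))
C=cloud(dict(np.load('pics/side1.npz')));print(tob((0,0)))
E
```

```text
(207, 158, 221, 176)
116 123 119 115 120 120 121 127 129 121 123 122 122 121
125 125 125 124 119 106  98  95  98 113 121 121 119 119
124 124 124 112  84  66  54  49  61 102 123 121 120 119
123 124 123 105  59  42  37  31  47  95 121 119 119 121
122 122 119  99  51  32  39  44  62 114 149 138 119 120
112 134 180 188 181 181 182 179 179 189 194 158 113 121
114 161 213 217 216 218 219 215 215 215 212 168 104 119
119 169 214 210 210 210 209 208 208 208 212 171 101 122
117 170 213 207 198 184 197 210 208 206 215 178  95 119
117 173 218 197 152 113 139 188 213 210 221 178  90 118
118 162 208 206 153  64  69 159 218 213 220 178  88 112
120 158 205 219 173  66  54 114 193 215 221 179  89 113
119 148 195 218 170  59  50  82 171 214 217 176  93 112
121 139 186 216 176  80  38  85 179 226 228 186  98 113
121 143 192 214 195 137  52  64 131 163 161 137  96 111
123 132 150 151 143 122  81  77  86  89  87  87  95 109
123 124 118 104  91  95 100 101 102 102 105 107 112 118
124 124 124 120 112 114 117 119 118 118 120 119 122 121
(198, 257, 218, 280)
190 191 184 167 153 144 146 146 149 145 147 145 14
[... 1119 characters left out ...]
04 169 139 126 131 142 149 149
153 154 158 173 189 202 201 202 200 205 203 205 193 166 136 128 140 145 151 152
154 152 158 166 185 196 201 200 200 203 201 199 192 172 142 133 144 149 152 154
152 152 154 163 175 187 189 193 196 198 198 196 194 175 148 141 148 152 152 153
152 155 153 158 163 172 173 176 189 193 189 191 192 175 151 144 150 151 153 153
152 157 154 153 153 153 156 160 166 169 164 172 175 170 156 150 151 150 153 153
151 154 153 153 155 151 151 153 153 154 153 156 162 159 156 153 154 149 152 151
155 153 154 153 152 152 153 153 154 152 153 154 155 155 156 153 153 154 155 153
152 153 154 150 151 151 151 153 154 153 154 153 157 153 153 151 150 152 153 156
[-569.12388419   10.58557711]
```

```bash
python3 - <<'E'
from h import *
f=dict(np.load('pics/top1.npz'));g=dict(np.load('pics/side1.npz'))
for u,v,z in((212,166.7,80),(212.1,167.5,77),(213.4,172.5,15),(213.1,167.5,40)): print('top',z,tob(ray(f,u,v,z)))
for u,v,z in((209.7,259.2,80),(209.8,261,73),(212,267,40)): print('side',z,tob(ray(g,u,v,z)))
# predicted pixels for mark at bench x155 and y 205..220
for F,n in((f,'top'),(g,'side')):
  for y in(205,212,219):
    for z in(12,80):
      q=O+BX*155+BY*y;X=np.linalg.inv(F['cam_to_world'])@[*q,z,1];p=F['intrinsics']@(X[:3]/X[2]);print(n,y,z,p[:2].round(1),end=' ')
print()
for F in(f,g):
  for y in(-206,):
    q=O+BX*140+BY*y;X=np.linalg.inv(F['cam_to_world'])@[*q,72,1];p=F['intrinsics']@(X[:3]/X[2]);print('index pred',p[:2].round(1))
h=g['pixels'][172:186,246:258].max(2);print(h)
h=f['pixels'][160:172,326:340].max(2);print(h)
E
```

```text
top 80 [169.3339637  211.88657238]
top 77 [167.16080237 212.14628742]
top 15 [162.58480229 216.84160374]
top 40 [175.28019774 213.32627634]
side 80 [165.9948187  207.34667055]
side 73 [165.77229607 209.3665821 ]
side 40 [162.3512112  208.67412466]
top 205 12 [217.  174.4] top 205 80 [214.3 170.5] top 212 12 [215.  174.6] top 212 80 [212.3 170.7] top 219 12 [213.1 174.8] top 219 80 [210.3 170.9] side 205 12 [215.4 271.4] side 205 80 [213.2 259.3] side 212 12 [214.7 273.1] side 212 80 [212.4 261. ] side 219 12 [214.  274.8] side 219 80 [211.7 262.7] 
index pred [332.2 164.1]
index pred [252.1 179. ]
[[150 151 151 153 153 153 155 151 154 160 182 216]
 [152 151 148 154 151 150 154 149 154 165 195 224]
 [150 151 151 150 151 150 150 154 161 182 210 226]
 [153 157 151 149 155 151 152 156 165 192 217 221]
 [151 152 150 153 154 148 152 157 174 196 210 194]
 [153 151 154 150 148 145 145 152 178 203 204 170]
 [154 155 155 151 144 133 131 143 178 210 199 157]
 [149 153 153 151 143 131 126 150 182 201 188 151]
 [152 153 152 150 148 144 145 169 201 210 199 176]
 [153 157 152 152 151 155 172 202 22
[... 228 characters left out ...]
3 123 125 125 124 123 125 124 125 126 126 126 127]
 [122 122 124 125 125 124 124 125 126 125 127 127 128 126]
 [122 123 124 126 125 125 125 125 125 126 126 126 127 128]
 [123 124 124 125 126 126 125 126 126 126 125 126 126 128]
 [123 124 123 125 123 114 113 122 128 127 127 127 125 126]
 [123 124 123 125 123 113 107 118 128 126 124 124 124 124]
 [123 122 120 121 123 113 102 109 117 123 133 139 147 153]
 [138 144 154 165 175 154 116 139 173 175 178 180 186 190]
 [182 185 188 193 199 183 142 164 201 199 198 187 178 177]
 [185 176 176 176 181 171 159 155 168 168 159 163 184 184]
 [186 184 173 145 138 134 133 127 127 128 119 158 199 197]
 [195 196 177 132 109 109 110 110 110 107 103 144 189 196]]
```

```bash
cat > plan.py <<'E'
from dyn import *
from scipy.optimize import lsq_linear
M,FC,CV=2.107,.0199,.0973
LAG=.01
def hprof(u,h0,T):
    # handle path on a 240 Hz grid for row steps u (mm)
    t=np.arange(0,T,DT);k=np.arange(len(u)+1)/12+LAG
    return t,np.interp(t,k,h0+np.r_[0,np.cumsum(u)])
def run(u,h0,x0,v0,T):
    t,h=hprof(u,h0,T);X,V=sim(t,h,x0,v0,M,FC,CV);return t,h,X,V
def solve(h0,x0,v0,N,cost,u0,lo,hi,T):
    # Gauss-Newton on the simulated run, cost(t,h,X,V)->residuals
    u=np.array(u0,float)
    for _ in range(4):
        r0=cost(*run(u,h0,x0,v0,T));J=np.array([(cost(*run(u+e,h0,x0,v0,T))-r0) for e in np.eye(N)*.5]).T/.5
        D=np.diff(np.eye(N),axis=0)*REG
        A=np.vstack([J,D]);b=np.r_[J@u-r0,np.zeros(N-1)]
        u=lsq_linear(A,b,(lo,hi)).x
    return u
REG=.6
E
python3 - <<'E'
from plan import *
h0,x0,v0=43.8,29.2,-.3
N=36;T=3.0
def cost(t,h,X,V):
    w=np.clip((t-1.1)/.4,0,1)
    s=slice(0,None,6)
    return (w*(V-130)/4)[s]
u=solve(h0,x0,v0,N,cost,np.full(N,10.),-4,22,T)
q=(u/40).round(2);print(q.tolist())
t,h,X,V=run(q*40,h0,x0,v0,T)
for i in range(0,len(t),20): print(round(t[i],2),h[i].round(1),X[i].round(1),V[i].round(1),(h-X)[i].round(1))
E
```

```text
[0.09, 0.1, 0.1, 0.1, 0.11, 0.12, 0.13, 0.14, 0.15, 0.16, 0.18, 0.2, 0.21, 0.23, 0.24, 0.25, 0.26, 0.27, 0.27, 0.27, 0.27, 0.27, 0.27, 0.27, 0.27, 0.27, 0.27, 0.27, 0.27, 0.27, 0.27, 0.27, 0.27, 0.27, 0.27, 0.27]
0.0 43.8 29.2 -0.3 14.6
0.08 47.0 29.6 9.1 17.4
0.17 50.9 30.8 20.2 20.1
0.25 54.9 33.0 32.6 21.9
0.33 58.9 36.3 45.8 22.6
0.42 63.3 40.7 59.2 22.5
0.5 68.0 46.2 72.2 21.8
0.58 73.2 52.8 84.5 20.4
0.67 78.7 60.3 95.7 18.4
0.75 84.7 68.7 105.4 15.9
0.83 91.0 77.9 113.4 13.2
0.92 98.1 87.6 119.6 10.5
1.0 106.0 97.8 124.3 8.2
1.08 114.4 108.3 127.5 6.1
1.17 123.5 119.0 129.5 4.5
1.25 133.0 129.9 130.7 3.2
1.33 143.0 140.8 131.1 2.2
1.42 153.4 151.7 131.0 1.7
1.5 164.1 162.6 130.7 1.5
1.58 174.9 173.5 130.3 1.4
1.67 185.7 184.3 129.9 1.4
1.75 196.5 195.1 129.5 1.4
1.83 207.3 205.9 129.1 1.4
1.92 218.1 216.6 128.7 1.5
2.0 228.9 227.3 128.4 1.6
2.08 239.7 238.0 128.1 1.7
2.17 250.5 248.7 127.9 1.8
2.25 261.3 259.4 127.9 1.9
2.33 272.1 270.0 127.9 2.1
2.42 282.9 280.7 127.9 2.2
2.5 293.7 291.3 128.1 2.4
2.58 304.5 302.0 128.4 2.5
2.67 315.3 312.7 128.7 2.6
2.75 326.1 323.5 129.0 2.6
2.83 336.9 334.2 129.4 2.7
2.92 347.7 345.1 129.8 2.7
```

{"op": "send_rows", "data": {"steps": [[[0,0.09,0,0,0],[0,0.1,0,0,0],[0,0.1,0,0,0],[0,0.1,0,0,0],[0,0.11,0,0,0]]]}}

```text
time_s: 6.58
ee_pos: [485.1, -138.6, 118.3]
ee_rot: [180.0, -0.0, -175.5]
force: [-0.1, -0.8, -0.9]
gripper_width: 30.0
gripper_force: 20.0
```

{"op": "send_rows", "data": {"steps": [[[0,0.12,0,0,0],[0,0.13,0,0,0],[0,0.14,0,0,0],[0,0.15,0,0,0],[0,0.16,0,0,0]]]}}

```text
time_s: 7.0
ee_pos: [483.0, -110.5, 118.3]
ee_rot: [180.0, -0.0, -175.5]
force: [-0.5, -0.4, -0.4]
gripper_width: 29.9
gripper_force: 20.0
```

{"op": "send_rows", "data": {"steps": [[[0,0.18,0,0,0],[0,0.2,0,0,0],[0,0.21,0,0,0],[0,0.23,0,0,0],[0,0.24,0,0,0]]]}}

```text
time_s: 7.42
ee_pos: [479.6, -67.9, 118.3]
ee_rot: [180.0, -0.0, -175.5]
force: [-1.3, -0.6, -0.9]
gripper_width: 30.4
gripper_force: 20.0
```

{"op": "send_rows", "data": {"steps": [[[0,0.25,0,0,0],[0,0.26,0,0,0],[0,0.27,0,0,0],[0,0.27,0,0,0],[0,0.27,0,0,0]]]}}

```text
time_s: 7.83
ee_pos: [475.4, -15.1, 118.3]
ee_rot: [180.0, -0.0, -175.5]
force: [-2.1, 0.0, -1.4]
gripper_width: 30.2
gripper_force: 20.0
```

{"op": "send_rows", "data": {"steps": [[[0,0.27,0,0,0],[0,0.27,0,0,0],[0,0.27,0,0,0],[0,0.27,0,0,0],[0,0.27,0,0,0]]]}}

```text
time_s: 8.25
ee_pos: [471.2, 38.7, 118.3]
ee_rot: [180.0, -0.0, -175.5]
force: [-2.2, -0.1, -1.5]
gripper_width: 30.2
gripper_force: 20.0
```

{"op": "send_rows", "data": {"steps": [[[0,0.27,0,0,0],[0,0.27,0,0,0],[0,0.27,0,0,0],[0,0.27,0,0,0],[0,0.27,0,0,0]]]}}

```text
time_s: 8.67
ee_pos: [466.9, 92.5, 118.3]
ee_rot: [180.0, -0.0, -175.5]
force: [-3.1, -0.2, -0.7]
gripper_width: 30.2
gripper_force: 20.0
```

{"op": "send_rows", "data": {"steps": [[[0,0.27,0,0,0],[0,0.27,0,0,0]]]}}

```text
time_s: 8.83
ee_pos: [465.2, 114.0, 118.3]
ee_rot: [180.0, -0.0, -175.5]
force: [-3.6, -0.4, -1.3]
gripper_width: 30.3
gripper_force: 20.0
```

```bash
python3 - <<'E'
from h import *
print(tob(env.state()['ee_pos'])+[0,230],env.state()['force'])
R=track(2,311,'br.npy');print(R.round(2).tolist());print(env.state()['time_s'])
E
```

```text
[-96.38710054 317.73521807] [-3.57953473 -0.38906707 -1.34257004]
[[8.83, 315.34, 319.11], [8.88, 321.47, 318.16]]
8.9333
```

```bash
cat > brake.py <<'E'
from h import *
import plan
from plan import *
from scipy.optimize import least_squares
R=np.load('br.npy');R=np.vstack([R,np.load('br2.npy')])
# state at 8.8333 fitted to the frames, handle from readings
t=np.arange(R[0,0],R[-1,0]+.051,1/240);h=np.interp(t,np.r_[R[0,0],R[:,0]+.05],np.r_[317.7,R[:,2]])
fit=lambda p:np.r_[(np.interp(R[:,0],t,sim(t,h,p[0],p[1],M,FC,CV)[0])-R[:,1]-1.66)/.4,(p[1]-128.7)/8]
r=least_squares(fit,[315,128.],diff_step=1e-3);X,V=sim(t,h,*r.x,M,FC,CV)
print('fit',r.x,r.fun.round(2),'now',t[-1],h[-1],X[-1],V[-1])
E
python3 - <<'E'
from h import *
R=track(2,327,'br2.npy');print(R.round(2).tolist(),env.state()['time_s'])
exec(open('brake.py').read())
h0,x0,v0=316.6,X[-1],V[-1]
G=439;N=26;T=3.2
def cost(t,h,X,V):
    w=np.clip((t-1.5)/.3,0,1);s=slice(0,None,6)
    return np.r_[(w*(X-G)/1)[s],(w*V/4)[s],(w*(h-G)/2)[s],np.clip(X-G-1,0,None)[s]]
plan.REG=.4
u=solve(h0,x0,v0,N,cost,np.full(N,4.),-6,16,T)
q=(u/40).round(2);print(q.tolist(),'end h',h0+q.sum()*40)
t,h,X,V=run(q*40,h0,x0,v0,T)
for i in range(0,len(t),40): print(round(t[i],2),h[i].round(1),X[i].round(1),V[i].round(1))
E
```

```text
[[8.93, 327.66, 317.54], [8.98, 333.7, 317.09]] 9.0333
fit [316.8974085  126.86741219] [-0.27  0.19  0.19 -0.12 -0.23] now 9.033299999999988 317.0902031783106 340.85982350707854 106.70916654917639
[0.4, 0.4, 0.38, 0.32, 0.24, 0.16, 0.09, 0.06, 0.04, 0.04, 0.06, 0.08, 0.11, 0.13, 0.13, 0.12, 0.1, 0.09, 0.07, 0.04, 0.01, -0.0, -0.0, -0.0, -0.0, -0.0] end h 439.40000000000003
0.0 316.6 340.9 106.7
0.17 346.7 356.2 81.6
0.33 375.1 369.2 77.9
0.5 391.8 382.9 86.5
0.67 398.3 397.8 90.8
0.83 401.6 412.4 81.8
1.0 407.0 424.4 61.2
1.17 416.4 432.5 37.3
1.33 426.4 437.0 18.4
1.5 434.2 439.0 7.0
1.67 438.8 439.7 2.2
1.83 439.4 439.9 0.3
2.0 439.4 439.9 0.0
2.17 439.4 439.9 0.0
2.33 439.4 439.9 0.0
2.5 439.4 439.9 0.0
2.67 439.4 439.9 0.0
2.83 439.4 439.9 0.0
3.0 439.4 439.9 0.0
3.17 439.4 439.9 0.0
```

{"op": "send_rows", "data": {"steps": [[[0,0.4,0,0,0],[0,0.4,0,0,0],[0,0.38,0,0,0],[0,0.32,0,0,0],[0,0.24,0,0,0]]]}}

```text
time_s: 9.45
ee_pos: [459.8, 182.8, 118.3]
ee_rot: [180.0, -0.0, -175.5]
force: [-4.5, -0.6, -0.7]
gripper_width: 29.3
gripper_force: 20.0
```

{"op": "send_rows", "data": {"steps": [[[0,0.16,0,0,0],[0,0.09,0,0,0],[0,0.06,0,0,0],[0,0.04,0,0,0],[0,0.04,0,0,0]]]}}

```text
time_s: 9.87
ee_pos: [458.7, 197.6, 118.3]
ee_rot: [-180.0, -0.0, -175.6]
force: [-5.2, -0.5, 0.5]
gripper_width: 30.1
gripper_force: 20.0
```

{"op": "send_rows", "data": {"steps": [[[0,0.06,0,0,0],[0,0.08,0,0,0],[0,0.11,0,0,0],[0,0.13,0,0,0],[0,0.13,0,0,0]]]}}

```text
time_s: 10.28
ee_pos: [457.0, 218.1, 118.3]
ee_rot: [180.0, -0.0, -175.6]
force: [-4.6, -0.6, 0.8]
gripper_width: 30.1
gripper_force: 20.0
```

{"op": "send_rows", "data": {"steps": [[[0,0.12,0,0,0],[0,0.1,0,0,0],[0,0.09,0,0,0],[0,0.07,0,0,0],[0,0.05,0,0,0]]]}}

```text
time_s: 10.7
ee_pos: [455.6, 235.4, 118.3]
ee_rot: [-180.0, -0.0, -175.5]
force: [-4.3, -0.5, 1.0]
gripper_width: 29.6
gripper_force: 20.0
```

```bash
python3 - <<'E'
from h import *
R=track(12,435,'end.npy');print(R.round(2).tolist())
f=grab('top','top4');g=grab('side','side4')
cv2.imwrite('pics/c5.png',np.hstack([cv2.resize(F['pixels'][b[1]:b[1]+60,b[0]:b[0]+50,::-1],None,fx=8,fy=8,interpolation=2) for F,b in((f,(195,150)),(g,(190,240)))]))
print(env.state()['force'],env.state()['time_s'])
E
```

```text
[[10.7, 439.29, 439.66], [10.75, 439.27, 439.5], [10.8, 439.25, 439.4], [10.85, 439.29, 439.31], [10.9, 439.22, 439.27], [10.95, 439.26, 439.25], [11.0, 439.23, 439.24], [11.05, 439.23, 439.22], [11.1, 439.2, 439.21], [11.15, 439.29, 439.22], [11.2, 439.28, 439.22], [11.25, 439.28, 439.21]]
[-4.32439714 -0.86765102 -0.01957484] 11.4
```

View pics/c5.png

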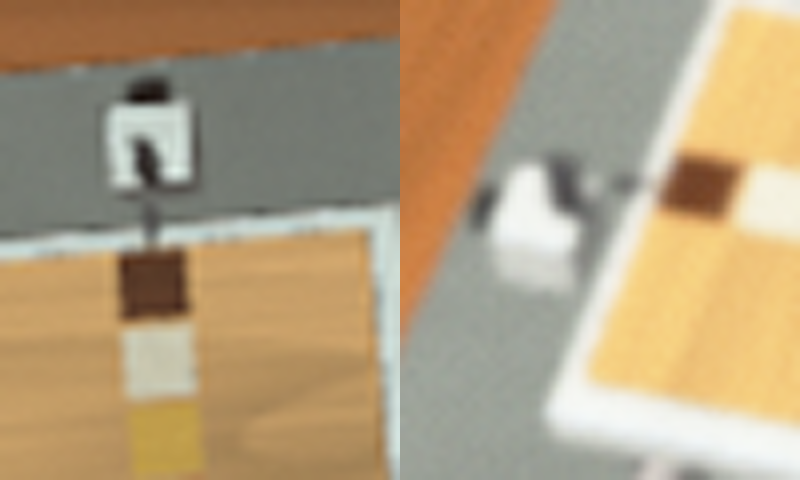

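The crop shows the index tip at about (150,205) nearly in line with the mark blade at (143,150) in the top half. The carriage is at rest, so I'll put a number on the alignment.

```bash
python3 - <<'E'
from h import *
f=dict(np.load('pics/top4.npz'));g=dict(np.load('pics/side4.npz'))
def rr(F,x,y,z):
    q=O+BX*x+BY*y;X=np.linalg.inv(F['cam_to_world'])@[*q,z,1];p=F['intrinsics']@(X[:3]/X[2]);return p[:2]
for n,F in(('top',f),('side',g)):
    h=cv2.cvtColor(F['pixels'],cv2.COLOR_RGB2HSV).astype(int);H,S,V=h[...,0],h[...,1],h[...,2]
    print(n)
    for nm,m in(('brown',(V<130)&(S>100)&(H<14)),('yellow',(H>20)&(H<28)&(S>120)),('white',(S<70)&(V>185)),('blue',(H>100)&(H<120)&(S>90))):
        k,l,st,c=cv2.connectedComponentsWithStats(m.astype(np.uint8))
        for i in range(1,k):
            b=tob(ray(F,*c[i],81))
            if 8<=st[i,4]<160 and 190<b[1]<235 and -50<b[0]<120: print(nm,st[i,4],c[i].round(2),b.round(2))
    print('pred index',rr(F,140,212,72),'mark72',rr(F,155,212,72),rr(F,155,212,80),rr(F,155,212,12))
f1=f['pixels'].max(2);print(f1[164:184,207:221]);print(g['pixels'].max(2)[256:280,203:225])
E
```

```text
top
brown 56 [213.55 185.05] [104.06 211.49]
yellow 61 [215.33 204.59] [ 35.38 210.8 ]
white 71 [214.32 194.75] [ 69.94 211.52]
pred index [212.96220531 175.41048165] mark72 [212.62354227 171.20341454] [212.29169985 170.73345001] [215.01985378 174.59713794]
side
brown 27 [226.81 262.93] [107.31 209.16]
yellow 61 [247.21 266.95] [ 39.41 208.94]
white 77 [237.17 264.86] [ 72.83 208.63]
blue 30 [267.83 271.2 ] [-28.26 209.4 ]
pred index [217.11610353 263.34691447] mark72 [212.7110304  262.46107585] [212.43911813 260.98426921] [214.67519455 273.12882014]
[[116 163 214 219 220 219 218 217 216 215 214 169 103 122]
 [120 172 214 211 210 212 211 209 208 209 213 172 101 122]
 [119 172 215 209 198 186 199 211 209 209 218 177  96 121]
 [117 174 218 197 154 116 141 189 215 212 221 179  91 119]
 [119 163 211 207 154  67  72 161 219 215 221 180  89 115]
 [119 159 207 220 175  70  55 114 194 217 222 181  91 112]
 [120 149 198 220 170  60  54  84 172 216 218 176  96 114]
 [120 140 187 217 178  80  43  85 180 228 228 186 101 114]
 [122 144 194 216 197 139  56  67 131 165 163 138  99 112]
 [123 133 15
[... 2170 characters left out ...]
9 159 193 224 238 243 246 247
  245 244 244 244]
 [208 210 211 214 214 210 208 204 179 151 145 176 208 231 241 244 246 246
  246 244 244 244]
 [198 200 203 208 211 213 210 204 186 155 158 188 225 239 243 245 247 246
  246 244 245 244]
 [178 184 189 196 201 202 201 198 186 164 171 204 234 242 245 245 247 246
  244 244 245 245]
 [166 168 175 178 177 175 184 183 178 169 183 217 236 242 245 246 246 245
  244 245 245 246]
 [163 162 163 162 161 161 168 168 170 172 196 226 238 243 246 247 247 246
  245 244 246 246]
 [160 163 160 161 162 159 162 166 168 179 214 231 239 243 246 246 245 245
  244 245 246 246]
 [163 162 161 159 163 165 163 163 173 196 224 234 238 243 246 245 245 244
  244 245 246 245]]
```

```bash
python3 - <<'E'
from h import *
np.set_printoptions(linewidth=200,suppress=True)
f=dict(np.load('pics/top4.npz'));g=dict(np.load('pics/side4.npz'))
for F,(u0,v0,u1,v1) in((f,(207,160,220,178)),(g,(196,256,220,276))):
    C=cloud(F)[v0:v1,u0:u1];d=C[...,:2]-O
    print('z');print(C[...,2].round().astype(int));print('y');print((d@BY).round().astype(int))
    m=(C[...,2]>55)&(C[...,2]<95)&((d@BX)>146);q=C[m];print('blade pts',m.sum(),[(tob(p).round(1).tolist(),round(p[2])) for p in q][:30])
E
```

```text
z
[[12  5  6 10 29 53 37 43 38 33 11 18 16]
 [16 16 12 17 14 37 45 46 38 37 14 16 15]
 [20 11 17 19 13 39 45 46 41 35 49 47  4]
 [11 10 44 48 48 54 44 45 52 52 47 37  9]
 [10 11 49 50 43 52 56 49 47 49 48 44 34]
 [ 9 11 45 58 51 50 50 46 45 47 52 45 40]
 [11 16 51 50 41 55 46 53 44 43 48 44 41]
 [12 10 46 44 45 85 81 44 42 40 52 43 41]
 [12 12 41 48 48 89 76 77 43 48 57 44 46]
 [10 16 50 45 52 82 72 75 46 51 50 40 46]
 [16 12 45 54 45 78 82 81 41 52 55 54 47]
 [11 12 48 48 45 55 66 53 63 59 51 44 40]
 [ 7 11  8 50 45 43 56 48 47 45 40 39 39]
 [16  8  0 36 38 37 35 25 37 36 26 29 36]
 [ 4  5 18 11 21 24 19 14 14 11 10 13 10]
 [12  9  8  5 11 17 81 73  8 13 14 13 10]
 [16  7  3 17 17 23 75 73  8 13  8 15  6]
 [ 9 12 22 18 17 14 75 67 15 21 15 15 12]]
y
[[237 234 230 226 220 213 212 208 205 202 201 196 193]
 [236 233 230 225 222 216 211 208 205 202 201 197 193]
 [236 234 229 226 223 216 212 208 205 202 197 194 195]
 [238 234 226 222 218 214 212 208 204 200 197 195 195]
 [238 234 226 222 219 215 211 208 205 201 198 194 192]
 [239 235 226 221 219 215 212 209 205 202 197 195 192]
 [239 234
[... 5525 characters left out ...]
 219 259 256 256 259 257]]
blade pts 31 [([171.1, 208.9], 81), ([168.4, 207.3], 80), ([165.3, 206.5], 80), ([170.8, 210.6], 78), ([167.7, 209.8], 78), ([164.0, 210.1], 80), ([159.4, 212.1], 84), ([158.5, 207.0], 78), ([170.2, 212.9], 76), ([166.8, 212.8], 77), ([160.7, 217.3], 85), ([160.8, 210.7], 76), ([157.9, 209.5], 76), ([170.1, 214.4], 73), ([166.5, 214.5], 74), ([163.2, 214.1], 75), ([160.1, 213.3], 75), ([159.4, 208.0], 68), ([172.6, 211.2], 62), ([168.1, 212.8], 66), ([164.6, 212.7], 67), ([160.7, 213.3], 69), ([158.2, 211.4], 67), ([168.0, 214.4], 63), ([164.4, 214.3], 64), ([160.6, 214.8], 65), ([157.8, 213.4], 65), ([169.0, 213.8], 56), ([166.0, 212.6], 55), ([162.4, 212.7], 57)]
```

```bash
python3 - <<'E'
from h import *
R=track(68,439,'hold.npy');print(R[::8].round(2).tolist(),np.ptp(R[:,1]),env.state()['time_s'])
E
```

```text
[[11.4, 439.24, 439.22], [11.8, 439.27, 439.21], [12.2, 439.23, 439.2], [12.6, 439.28, 439.2], [13.0, 439.29, 439.18], [13.4, 439.29, 439.18], [13.8, 439.27, 439.2], [14.2, 439.31, 439.21], [14.6, 439.29, 439.21]] 0.167002300004242 14.8
```

{"op": "send_rows", "data": {"steps": [[[0,0,0,0,0.4],[0,0,0,0,0.5],[0,0,0,0,0.65],[0,0,0,0,0.8],[0,0,0,0,0.8]]]}}

```text
time_s: 15.22
ee_pos: [456.7, 235.5, 118.6]
ee_rot: [180.0, 0.1, -175.5]
force: [0.3, 0.4, -0.1]
gripper_width: 60.5
gripper_force: 0.0
```

```bash
python3 - <<'E'
from h import *
R=track(6,439);print(R[:,1].round(2),env.state()['gripper_width'],env.state()['force'])
E
```

```text
[439.41 439.43 439.5  439.34 439.41 439.48] 73.07278618501124 [-0.26159616 -0.90831477  0.02823549]
```

Released cleanly, so I'll raise the gripper straight up.

{"op": "send_rows", "data": {"steps": [[[0,0,-0.3,0,0.8],[0,0,-0.6,0,0.8],[0,0,-0.8,0,0.8],[0,0,-0.8,0,0.8],[0,0,-0.5,0,0.8]]]}}

```text
time_s: 15.93
ee_pos: [456.9, 235.8, 241.6]
ee_rot: [179.9, 0.2, -175.5]
force: [0.3, -0.8, -0.4]
gripper_width: 73.0
gripper_force: 0.0
```

{"op": "send_rows", "data": {"steps": [[[0,0,0,0,0.8],[0,0,0,0,0.8],[0,0,0,0,0.8],[0,0,0,0,0.8],[0,0,0,0,0.8]]]}}

```text
time_s: 16.35
ee_pos: [455.3, 235.0, 236.9]
ee_rot: [-179.9, -0.2, -175.5]
force: [0.1, 0.0, 0.4]
gripper_width: 73.1
gripper_force: 0.0
```

```bash
python3 - <<'E'
from h import *
R=track(10,439);print(R[:,1].round(2))
f=grab('top','top5');g=grab('side','side5')
cv2.imwrite('pics/c6.png',np.hstack([cv2.resize(F['pixels'][b[1]:b[1]+100,b[0]:b[0]+90,::-1],None,fx=4,fy=4,interpolation=2) for F,b in((f,(180,140)),(g,(190,220)))]))
s=env.state();print(s['time_s'],s['ee_pos'],s['force'])
E
```

```text
[438.66 438.64 438.66 438.65 438.67 438.66 438.63 438.6  438.68 438.69]
16.95 [455.98304651 235.33745845 238.37976166] [-0.70919156 -0.08802586 -0.44610497]
```

View pics/c6.png

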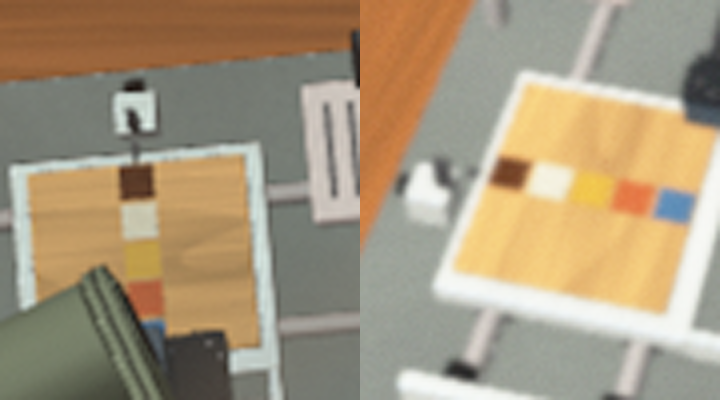

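The carriage is at rest with its index at (135,150) in line with the mark blade at (133,115). The gripper is clear above.

```bash
python3 -c "
from workcell import env
print(env.job_done())"
```

```text
the job is handed in; nothing more can be done
None
```

The carriage went once under the lamp at a planned 128–131 mm/s (about 123 mm/s measured just past the hood), stopped without swinging with its index within about 1 mm of the mark by the cameras, held still for over 3 s, and was released and handed in at about 17 s.

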